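Open the battery test cabinet with the hook rod

ROBOT

A 7-joint arm with a two-finger parallel gripper is mounted at the origin on a cart in front of the work surface, level with it; the furniture and walls round the work are solid. World frame = base frame: x ahead of the robot, y to its left, z up, the work surface at z = 0. Lengths are in m, angles in rad, forces in N, time in s.
With the tool pointing down it reaches from about 0.4 to 0.925 m from the base axis. Payload 4.1 kg.
Tool frame: the origin (TCP) lies where the fingers leave the gripper's body, on its centre line; the fingertips stand 73 mm ahead of it and the grasp point (between the pads) lies 54 mm ahead of it; z points along the fingers, y is the line along which they close (so a half turn about z gives the same grasp; the last joint's range is limited). The gripper opens to 85 mm and grips with 20 to 120 N. Pads are 22 mm wide; open, the fingers measure 114 mm over their backs; the gripper's body (76 mm by 85 mm) begins 54 mm behind the grasp point. The pads swing forward as they close: fully open they stand 13 mm farther back than shut.
Start: joints at [1.196, 0.398, 0.045, 1.537, -0.019, 1.207, -0.051], TCP at [0.177, -0.625, 0.304] pointing down, gripper open.
Joint ranges: [-2.82, 2.82], [-0.49, 2.23], [-1.37, 1.46], [0, 2.46], [-1.36, 4.5], [0.23, 2], [-2.94, 2.94]. Speed limits (rad/s): [2.57, 2.57, 3.14, 3.14, 3.14, 3.14, 3.14].

INTERFACE

Orientations are given as a 3x3 rotation matrix whose columns are the frame's x, y, z axes.
In Python, from bench import monitor, snapshot, bot, boxes_of, cut_out gives the robot as it stands.
- The arm moves only by the tool move_arm, never from a script. Its argument "motion" is text: rows parted by semicolons, each of 5 numbers parted by spaces: the shift along the tool's x, y, z scaled (see below), then the turn about the tool's z scaled (see below), then the closure in counts, from 0 (fully open) to 255 (shut). In form: x y z twist claw; .... A call has exactly 10 rows; each row is the pose to reach, as a shift and turn from the pose commanded when the call began, along the tool's axes at that moment, turning the shorter way round; what a row does not reach only later rows make up. The controller multiplies each number of a shift by 80 mm and each number of a turn by pi rad. A row lasts 1/10 s, in which the tool goes at most 50 mm and 8.59 degrees, less where a joint would pass 70% of its speed; a pose out of reach is approached as far as the arm can. A call with a number of a shift or a turn outside -1 to 1 is refused whole. A call with a gripper value outside its range is refused whole. The fingers move at their own pace and stop on an object; "newtons" is the grip in N (left out, the last holds). Time passes only in rows, so rows that repeat a pose let the fingers close, or fill a call up. It gives the time, the measured TCP pose, the force, the opening and the grip force at its end, in the units of the state.
- monitor.get_state(): the state, without advancing time (a new reading comes with each control period).
- snapshot(name): name is "side" or "top"; returns a dict with "frame" (384x512x3 uint8, red, green, blue), "mtx" (3x3 intrinsics, pixels), "world_to_cam" (4x4, takes a point from world to camera coordinates). Camera axes: x right, y down, z forward; pixel columns grow to the right and rows downward; lengths in m; the calibration is good to about 2 mm. A picture is of the moment at which its call begins. There is no depth.
- bot.sign_off(): hands the job in; it is judged then, once.
Trained networks look in the newest picture that a camera, given by its name, has taken for a name from the list of things; names that differ only in an ending like _2 or _b are one class to them, and where a whole thing is asked for, a point or a joint stands for the part that bears it (a point fixed in the world has none). Each returns a list of dicts, best first, with "score" (0 to 1); they miss things now and then, are a little off and sometimes report something else, mostly with a low value. They report only what shows in the picture. A call takes as long as a camera call.
- boxes_of(camera, target): "box" ([left, top, right, bottom] in pixels, round what is visible of it).
- cut_out(camera, target): "mask" (384x512 bool, what is visible of it) and "box" ([left, top, right, bottom] in pixels, round what is visible of it).
The state is a dict: "clock": time; "joints": joint angles; "joint_velocities": joint speeds; "effort": joint torques, N m; "ee_pos": TCP position; "eef_rot": TCP orientation; "contact_force": force on the tool from outside, world axes, zero at the start; "wrist_torque": the same for the moment, N m; "gripper_width": finger opening in m; "gripper_force": force on a finger pad.
Only numpy, scipy, OpenCV 4.12 (cv2) and the standard library are available. Lean on these libraries where they do the work, as an engineer would, in place of code of your own. Each camera call takes 0.05 s, during which the arm holds its last target. There are 200 camera calls.

TASK

The battery pack's test is over. Pick the hook rod off its rest, put its hook through the eye on the test cabinet's drop-front hatch and swing the hatch fully down with it, lowering it gently with the hook in the eye rather than letting it fall. Then unhook and lay the rod back in its rest the way it lay; keep the hand and arm themselves off the cabinet and the hatch, and leave the other things on the bench where they are.

Things in the scene. Friction and masses are not known exactly. Their poses are not given: they have to be found in the camera images.
- test_cabinet: Grey steel bench cabinet, fixed, 160 deep (x) x 200 wide (y) x 325 mm tall; origin at the centre of its underside on the bench, its front faces its own -x, z up. Below 140 mm a closed base with an aluminium front panel; above it the test chamber with a battery pack inside, closed by the hatch, whose dark frame with a clear window is 184 wide, 165 high from the hinge axis, 10 mm thick.
- hatch_hinge (a point): Middle of the hatch's hinge axis, fixed on the cabinet: at its front face (80 mm in front of its origin), 150 mm above the bench; the axis runs along the cabinet's y. Axes as the cabinet's.
- hatch (a joint): Hatch angle, rad: 0 shut (upright; starts at 0 to 0.08), growing as its top swings out and down to 1.571, fully down: level in front of the cabinet, outer face beneath. 0.35 kg; the hinge is slightly stiff (0.08 N m, plus 0.06 N m s damping), so it stays by itself only near upright; leaning out more than about 0.25 rad it falls by its own weight unless the hook holds it.
- eye (a point): Centre of the steel ring (eye) on the hatch's outer face, moving with it: 140 mm from the hinge axis along the hatch (290 mm above the bench when shut), 31 mm out from the axis square to the hatch. The hole runs sideways, parallel to the hinge axis (point y): hole 26 mm, bar 7 mm thick, 40 mm over all. Site -x points out of the outer face, z to the hatch's free edge.
- rod_grip (a point): Centre of the hook rod's handle, the place to grip. Rod loose, 0.15 kg, 190 mm long along its x. Grey flat-sided handle 100 long (x -50 to 50) x 24 wide (y) x 28 mm high (z), then a 12 mm round steel shaft, its end bent square to +y into a straight 10 mm thick hook tip at x = 135 mm, reaching to y = 50 mm. Axes: x from handle to hook, y the way the tip points, z up.
- hook_mid (a point): Middle of the hook tip's free straight part, on the rod: 135 mm along x and 26 mm along y from rod_grip, same height. The hook is well in the eye when this point is at the eye's centre with the tip along its hole (to the hatch's +y). Axes as rod_grip.
- rod_rest: Rod's rest, fixed: base plate 172 x 60 x 8 mm (x -64 to 108) with two black open-topped, flared cradles 10 mm thick: at x = -42, 30 mm wide inside, floor 35, walls to 57 mm up, for the handle's rear end; at x = 88, 18 mm wide, floor 43, walls to 64 mm, for the shaft. Origin on the bench. The rod lies with its x along the rest's x, rod_grip within 6 mm over the origin, 49 mm up.
- round_tester: bystander: round black dial tester on a yellow foot, 141 mm tall; origin at the centre of its underside
- small_bottle: bystander: small bottle, 77 mm tall; origin at the centre of its underside
- bit_case: bystander: flat bit box, 58 x 95 x 25 mm; origin at the centre of its underside
- tape_roll: bystander: black tape roll lying flat, 67 mm across, 19 mm high; origin at the centre of its underside
- marker: bystander: marker pen, 129 mm long, lying on the bench; origin at the centre of its underside
- gauge_block: bystander: pale block, 40 x 40 x 18 mm; origin at the centre of its underside

How it is judged:
On the way, in this order (a step that is already met when the one before it is completed fails the run):
1. the hook tip is through the eye while the hatch is still shut or barely ajar (distance between hook_mid and eye below 0.021 m and value of joint hatch below 0.2 rad), for 0.1 s.
2. the hatch is half way down with the hook still in the eye (value of joint hatch between 0.5 and 1.2 rad and distance between hook_mid and eye below 0.021 m), for 0.1 s.
3. the hatch is fully down with the hook still in the eye (value of joint hatch above 1.48 rad and distance between hook_mid and eye below 0.021 m), for 0.1 s.
At the end, for the whole second after the job is handed in: The hatch is fully down (above 1.48 of 1.571 rad) and still; the rod lies in both cradles of its rest as it lay at the start: handle centre within 25 mm along and 7 mm across of the rest's origin and 44 to 54 mm up, hook at the front cradle's end, tip to the rest's +y side, 42 to 56 mm up (value of joint hatch above 1.48 rad and x of rod_grip in the frame of rod_rest between -0.025 and 0.025 m and y of rod_grip in the frame of rod_rest between -0.007 and 0.007 m and z of rod_grip in the frame of rod_rest between 0.044 and 0.054 m and z of hook_mid in the frame of rod_rest between 0.042 and 0.056 m and x of hook_mid in the frame of rod_rest between 0.105 and 0.165 m and y of hook_mid in the frame of rod_rest above 0.01 m and velocity of joint hatch below 0.05 rad/s); the robot touches nothing.
It fails at once if the hatch is let fall or slammed (faster than 3 rad/s) (velocity of joint hatch above 3 rad/s).
It fails at once if the hand or arm touches the cabinet or its hatch (contact force between any of the fingers, the arm and test_cabinet above 1 N).
It fails at once if a bystander is pushed more than 25 mm (distance of any of round_tester, small_bottle, bit_case, tape_roll, marker, gauge_block from where it was at the start of the episode above 0.025 m).
It also fails if it takes over 59 s, if anything falls off the work surface, if the arm or the gripper's body presses on something with over 40 N, if the wrist force passes 120 N, or if a joint passes its speed limit or range.

## Working session

There is one attempt and no reset: what is moved stays moved. The work goes in short steps, Python scripts to look and compute and a tool call to move; the robot and the scene stay as the last step left them, time stands still between calls to the robot, and variables do not carry over. Pictures are saved under pics/ and viewed, at most 13 in all, crops included, and the job is handed in when it is done.

Besides the shell and the picture viewer there is one more tool, called after "Emit:" in YAML: its name, and indented under it one key for each argument. move_arm: Moves the arm, as the interface text tells. Shifts and turns lie within -1 to 1; 1 stands for 80 mm of shift or pi rad of turn. Its arguments: {"type":"object","properties":{"motion":{"type":"string"},"newtons":{"type":"number"}},"required":["motion"]}

```bash
mkdir -p pics; ls; python3 - <<'E'
from bench import *
import cv2,numpy as np
s=monitor.get_state(); print({k:np.round(v,3).tolist() for k,v in s.items()})
for n in("side","top"):
    d=snapshot(n); cv2.imwrite(f"pics/{n}0.png",cv2.resize(d["frame"][:,:,::-1],(768,576)))
    print(n,d["mtx"].tolist(),np.round(d["world_to_cam"],4).tolist())
    for t in["test_cabinet","hatch","eye","rod_grip","hook_mid","rod_rest","round_tester","small_bottle","bit_case","tape_roll","marker","gauge_block"]:
        print(t,[(np.round(b["box"]).tolist(),round(b["score"],2)) for b in boxes_of(n,t)[:2]])
E
```

```text
pics
{'clock': 0.0, 'joints': [1.196, 0.399, 0.045, 1.538, -0.019, 1.207, -0.051], 'joint_velocities': [-0.002, -0.001, -0.001, 0.001, 0.0, -0.002, -0.0], 'effort': [0.0, -47.512, 1.365, -25.422, 0.012, 0.009, 0.0], 'ee_pos': [0.177, -0.625, 0.303], 'eef_rot': [[0.962, 0.272, -0.001], [0.272, -0.962, 0.002], [-0.0, -0.002, -1.0]], 'contact_force': [0.03, 0.003, -0.459], 'wrist_torque': [0.028, 0.013, 0.005], 'gripper_force': 0.0, 'gripper_width': 0.086}
side [[405.0578490561006, 0.0, 254.24861238716397], [0.0, 405.0578490561006, 191.74092506882252], [0.0, 0.0, 1.0]] [[0.948, -0.318, 0.0098, -0.3966], [-0.1837, -0.5722, -0.7993, 0.354], [0.2598, 0.756, -0.6009, 0.9094], [0.0, 0.0, 0.0, 1.0]]
test_cabinet [([192.0, 96.0, 276.0, 223.0], 0.88)]
hatch [([214.0, 122.0, 278.0, 187.0], 0.71)]
eye [([212.0, 122.0, 280.0, 190.0], 0.83)]
rod_grip [([294.0, 253.0, 368.0, 294.0], 0.63)]
hook_mid [([298.0, 251.0, 366.0, 292.0], 0.81)]
rod_rest [([304.0, 253.0, 373.0, 307.0], 0.95)]
round_tester [([139.0, 184.0, 167.0, 233.0], 0.92)]
small_bottle [([291.0, 176.0, 300.0, 201.0], 0.46)]
bit_case [([2
[... 308 characters left out ...]
9257], [0.0, 0.0, 1.0]] [[0.0877, -0.996, 0.0192, 0.1369], [-0.7793, -0.0806, -0.6214, 0.4878], [0.6204, 0.0396, -0.7833, 0.9499], [0.0, 0.0, 0.0, 1.0]]
test_cabinet []
hatch [([202.0, 123.0, 227.0, 212.0], 0.87)]
eye [([204.0, 126.0, 227.0, 214.0], 0.85)]
rod_grip [([292.0, 168.0, 342.0, 203.0], 0.91)]
hook_mid [([291.0, 172.0, 342.0, 206.0], 0.66)]
rod_rest [([298.0, 181.0, 344.0, 205.0], 0.78), ([234.0, 250.0, 269.0, 272.0], 0.47)]
round_tester [([161.0, 270.0, 191.0, 310.0], 0.72)]
small_bottle []
bit_case [([223.0, 159.0, 250.0, 185.0], 0.59)]
tape_roll [([268.0, 220.0, 286.0, 240.0], 0.82)]
marker [([230.0, 252.0, 273.0, 270.0], 0.76)]
gauge_block [([252.0, 196.0, 264.0, 211.0], 0.68)]
```

View pics/side0.png

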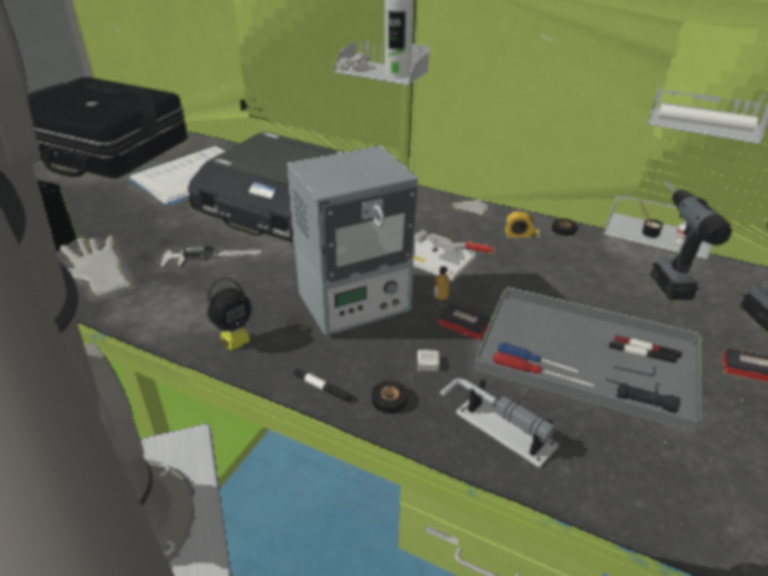

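View pics/top0.png

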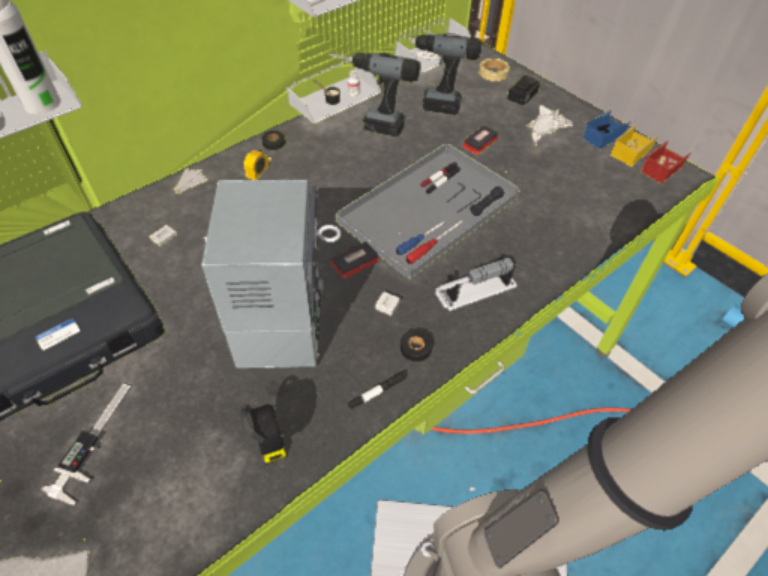

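The side view shows the cabinet front with the eye at about (375,214), and the rod in its rest around (515,415) with the hook to the left. The top view shows the rod at (480,275) with its hook at the left end. I'll enlarge both for accurate pixel positions.

```bash
python3 - <<'E'
from bench import *
import cv2,numpy as np
S=snapshot("side")["frame"][:,:,::-1];T=snapshot("top")["frame"][:,:,::-1]
np.savez("f0.npz",S=S,T=T)
def tile(I,x,y,w,h,k):
    t=cv2.resize(I[y:y+h,x:x+w],None,fx=k,fy=k,interpolation=cv2.INTER_CUBIC)
    for i in range(0,w,10): cv2.line(t,(i*k,0),(i*k,6 if (x+i)%50 else 14),(0,255,255),1)
    for i in range(0,h,10): cv2.line(t,(0,i*k),(6 if (y+i)%50 else 14,i*k),(0,255,255),1)
    return t
a=tile(S,180,90,110,150,4); b=tile(S,290,245,90,70,4); c=tile(T,286,160,60,50,6)
out=np.zeros((600,800,3),np.uint8); out[:,:440]=a; out[:280,440:]=b; out[300:,440:]=c
cv2.imwrite("pics/z0.png",out)
E
```

```text
(no output)
```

View pics/z0.png

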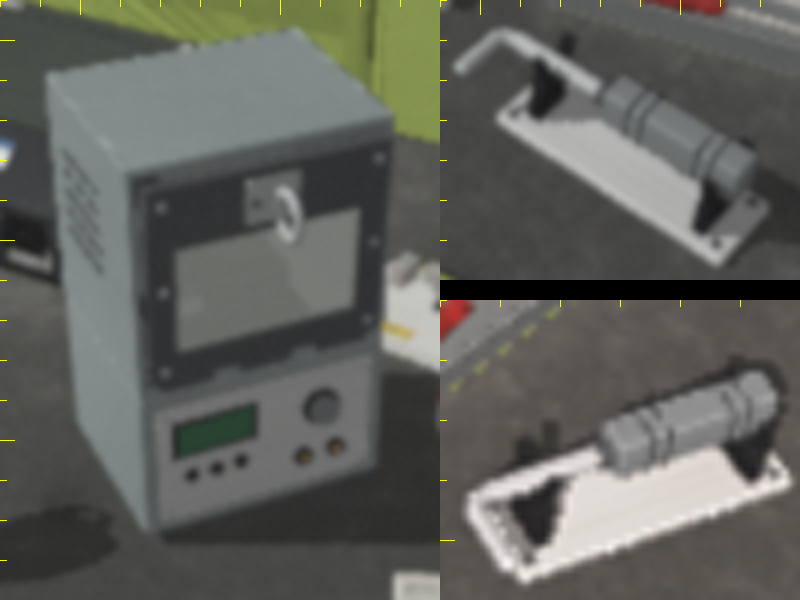

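The crops show the cabinet corners, the ring at side px about (252,143), and the rod and rest plate corners. I'll fit the poses from these.

```bash
cat >h.py <<'E'
import numpy as np
from scipy.optimize import least_squares
K={'s':np.array([[405.0578,0,254.2486],[0,405.0578,191.7409],[0,0,1]]),'t':np.array([[401.5833,0,254.3001],[0,401.5833,194.6613],[0,0,1]])}
W={'s':np.array([[0.948,-0.318,0.0098,-0.3966],[-0.1837,-0.5722,-0.7993,0.354],[0.2598,0.756,-0.6009,0.9094]]),
't':np.array([[0.0877,-0.996,0.0192,0.1369],[-0.7793,-0.0806,-0.6214,0.4878],[0.6204,0.0396,-0.7833,0.9499]])}
def pr(c,p):
    q=K[c]@(W[c]@np.append(p,1)); return q[:2]/q[2]
def pose(p,l):
    c,s=np.cos(p[2]),np.sin(p[2]); return np.array([p[0]+c*l[0]-s*l[1],p[1]+s*l[0]+c*l[1],l[2]])
def fit(obs,p0):
    f=lambda p:np.concatenate([pr(c,pose(p,np.array(l)/1e3))-np.array(px) for c,l,px in obs])
    r=least_squares(f,p0,loss='soft_l1'); return r.x,np.round(r.fun.reshape(-1,2),1)
def tri(a,b):
    return least_squares(lambda p:np.r_[pr('s',p)-a,pr('t',p)-b],[.6,-.2,.1]).x
E
python3 - <<'E'
from h import *
A=lambda u,v:(180+u/4-.4,90+v/4-.4); B=lambda u,v:(290+(u-440)/4-.4,245+v/4-.4); C=lambda u,v:(286+(u-440)/6-.4,160+(v-300)/6-.4); D=lambda u,v:(u/1.5,v/1.5)
cab=[('s',(80,100,325),A(48,73)),('s',(80,-100,325),A(295,30)),('s',(-80,-100,325),A(392,112)),('s',(-80,100,325),A(128,177)),('s',(-80,100,0),A(150,533)),('s',(-80,-100,0),A(375,467)),('s',(80,100,0),A(78,420)),
('t',(80,-100,325),D(216,181)),('t',(-80,-100,325),D(308,181)),('t',(-80,100,325),D(314,267)),('t',(80,100,325),D(205,265)),('t',(-80,100,0),D(317,366)),('t',(80,100,0),D(235,366))]
x,r=fit(cab,[.6,0,1.5]); print("cab",x,r.tolist())
for th in(0,.04,.08):
    e=np.array([-80-31*np.cos(th)-140*np.sin(th),0,150+140*np.cos(th)-31*np.sin(th)])/1e3
    print(th,pose(x,e),pr('s',pose(x,e)),pr('t',pose(x,e)),A(289,213),D(330,232))
rest=[('s',(108,30,8),B(497,117)),('s',(-64,30,8),B(718,265)),('s',(-64,-30,8),B(768,206)),('t',(108,30,8),C(522,582)),('t',(-64,30,8),C(790,484))]
y,r=fit(rest,[.5,-.3,1.9]); print("rest",y,r.tolist())
for l in((0,0,.049),(.135,0,.049),(.135,.05,.049)): print(pose(y,l),pr('s',pose(y,l)),pr('t',pose(y,l)))
print(B(505,35),B(459,68),C(470,500))
E
```

```text
cab [0.48679099 0.3948897  1.71167866] [[-1.2, 0.7], [-0.4, -0.9], [1.2, 0.2], [-0.4, -0.9], [-0.1, 4.2], [0.8, 2.6], [-0.4, 3.6], [0.6, -1.5], [-0.5, -2.7], [-6.5, -4.1], [-2.0, -0.9], [0.3, 1.3], [1.3, 3.2]]
0 [0.50237725 0.28498943 0.29      ] [251.2021654  141.85198944] [216.9249838  153.61647193] (251.85, 142.85) (220.0, 154.66666666666666)
0.04 [0.50315989 0.27947094 0.28864835] [252.12648913 143.24439896] [219.09680582 153.92725833] (251.85, 142.85) (220.0, 154.66666666666666)
0.08 [0.50393432 0.27401039 0.28707488] [253.04574058 144.70753449] [221.2445152  154.29730194] (251.85, 142.85) (220.0, 154.66666666666666)
rest [ 0.64755097 -0.03922795  2.0694673 ] [[-0.9, -0.1], [-0.1, -0.3], [-0.1, 0.1], [0.2, -0.9], [1.1, -0.5]]
[ 0.64755097 -0.03922795  0.049     ] [345.80935301 278.56615548] [325.84881688 181.15279501]
[0.58298604 0.07933161 0.049     ] [302.98790946 251.99395411] [288.89566077 193.60294608]
[0.53907509 0.05541867 0.049     ] [291.36327319 261.96322572] [296.10098052 205.20909328]
(305.85, 253.35) (294.35, 261.6) (290.6, 192.93333333333334)
```

```bash
python3 - <<'E'
from h import *
import cv2
A=lambda u,v:(180+u/4-.4,90+v/4-.4); D=lambda u,v:(u/1.5-.2,v/1.5-.2)
print("eye tri",tri(A(289,213),D(330,232)))
for n,a,b in(("TFL",A(128,177),D(305,262)),("TFR",A(392,112),D(308,181)),("TBL",A(48,73),D(205,265)),("TBR",A(295,30),D(216,181)),("BFL",A(150,533),D(317,366)),("BBL",A(78,420),D(235,366))): print(n,tri(a,b))
T=np.load("f0.npz")["T"]; S=np.load("f0.npz")["S"]
out=np.zeros((600,800,3),np.uint8)
out[:,:500]=cv2.resize(T[110:260,125:250],None,fx=4,fy=4,interpolation=cv2.INTER_CUBIC)
out[:300,500:]=cv2.resize(T[140:170,205:235],None,fx=10,fy=10,interpolation=cv2.INTER_CUBIC)
out[300:,500:]=cv2.resize(S[130:160,237:267],None,fx=10,fy=10,interpolation=cv2.INTER_CUBIC)
cv2.imwrite("pics/z1.png",out)
E
```

```text
eye tri [0.50102478 0.27735379 0.29045321]
TFL [0.39966502 0.3013331  0.3224048 ]
TFR [0.59127384 0.32816042 0.32479458]
TBL [0.37705857 0.45614508 0.32582378]
TBR [0.57659429 0.4919385  0.31944205]
BFL [0.39862361 0.30270692 0.01366832]
BBL [0.37997241 0.4631359  0.01259156]
```

View pics/z1.png

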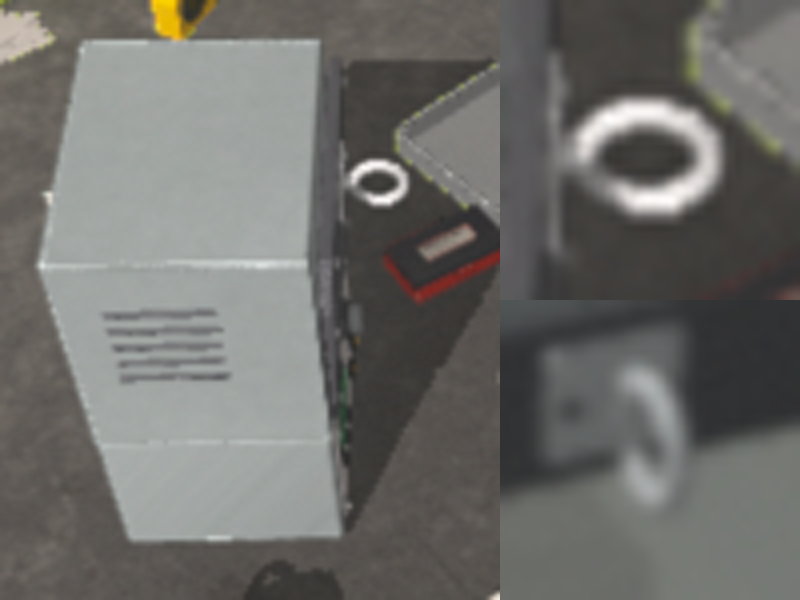

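```bash
python3 - <<'E'
from h import *
A=lambda u,v:(180+u/4-.4,90+v/4-.4); Q=lambda u,v:(125+u/4-.4,110+v/4-.4)
cab=[('s',(80,100,325),A(48,73)),('s',(80,-100,325),A(295,30)),('s',(-80,-100,325),A(392,112)),('s',(-80,100,325),A(128,177)),
('t',(80,-100,325),Q(83,42)),('t',(-80,-100,325),Q(320,40)),('t',(-80,100,325),Q(307,262)),('t',(80,100,325),Q(40,265))]
x,r=fit(cab,[.6,0,1.5]); print("cab",x,r.tolist())
print("eye",tri((251.6,143.2),(219.3,155.1)))
for th in(0,.04,.08):
    e=np.array([-80-31*np.cos(th)-140*np.sin(th),0,150+140*np.cos(th)-31*np.sin(th)])/1e3
    print(th,pose(x,e),pr('s',pose(x,e)),pr('t',pose(x,e)))
print("hinge",pose(x,(-.08,0,.15)))
E
```

```text
cab [0.48546809 0.39477578 1.69797017] [[-1.4, 0.5], [-0.3, -0.7], [0.6, 0.6], [-1.5, -0.9], [-0.3, -0.8], [0.7, -1.0], [0.9, -0.4], [-0.5, -0.0]]
eye [0.50068259 0.27873071 0.28852872]
0 [0.49954636 0.28467219 0.29      ] [250.23084616 142.0700336 ] [216.88770157 154.40541459]
0.04 [0.50025328 0.27914349 0.28864835] [251.12730358 143.47054437] [219.06300444 154.73690381]
0.08 [0.50095278 0.27367283 0.28707488] [252.01900505 144.9418642 ] [221.21434633 155.1273755 ]
hinge [0.49561459 0.31542184 0.15      ]
```

Emit:
move_arm:
  motion: "0.095 -0.067 0 -0.044 0; 0.19 -0.134 0 -0.089 0; 0.285 -0.2 0 -0.133 0; 0.38 -0.27 0 -0.178 0; 0.475 -0.335 0 -0.222 0; 0.57 -0.4 0 -0.266 0; 0.665 -0.47 0 -0.311 0; 0.76 -0.535 0 -0.355 0; 0.855 -0.6 0 -0.4 0; 0.95 -0.67 0 -0.444 0"
  newtons: 100

```text
clock: 2.4
ee_pos: [0.2357, -0.5529, 0.304]
eef_rot: [[-0.105, 0.994, 0.0], [0.994, 0.105, -0.0], [-0.0, 0.0, -1.0]]
contact_force: [-0.2, -1.5, -0.3]
gripper_width: 0.0856
gripper_force: 0.0
```

Emit:
move_arm:
  motion: "0.096 0.096 0 0 0; 0.192 0.192 0 0 0; 0.288 0.288 0 0 0; 0.384 0.384 0 0 0; 0.48 0.48 0 0 0; 0.576 0.576 0 0 0; 0.672 0.672 0 0 0; 0.768 0.768 0 0 0; 0.864 0.864 0 0 0; 0.96 0.96 0 0 0"

```text
clock: 3.4
ee_pos: [0.3049, -0.4684, 0.304]
eef_rot: [[-0.1, 0.995, 0.0], [0.995, 0.1, -0.0], [-0.0, 0.0, -1.0]]
contact_force: [0.6, 0.2, -0.2]
gripper_width: 0.0856
gripper_force: 0.0
```

Emit:
move_arm:
  motion: "0.096 0.096 0 0 0; 0.192 0.192 0 0 0; 0.288 0.288 0 0 0; 0.384 0.384 0 0 0; 0.48 0.48 0 0 0; 0.576 0.576 0 0 0; 0.672 0.672 0 0 0; 0.768 0.768 0 0 0; 0.864 0.864 0 0 0; 0.96 0.96 0 0 0"

```text
clock: 4.4
ee_pos: [0.3736, -0.3843, 0.3039]
eef_rot: [[-0.1, 0.995, 0.0], [0.995, 0.1, -0.0], [-0.0, 0.0, -1.0]]
contact_force: [-0.4, 0.7, -0.0]
gripper_width: 0.0851
gripper_force: 0.0
```

Emit:
move_arm:
  motion: "0.096 0.096 0 0 0; 0.192 0.192 0 0 0; 0.288 0.288 0 0 0; 0.384 0.384 0 0 0; 0.48 0.48 0 0 0; 0.576 0.576 0 0 0; 0.672 0.672 0 0 0; 0.768 0.768 0 0 0; 0.864 0.864 0 0 0; 0.96 0.96 0 0 0"

```text
clock: 5.4
ee_pos: [0.4424, -0.3002, 0.3039]
eef_rot: [[-0.1, 0.995, 0.0], [0.995, 0.1, -0.0], [-0.0, 0.0, -1.0]]
contact_force: [-0.5, 0.7, 0.2]
gripper_width: 0.0857
gripper_force: 0.0
```

Emit:
move_arm:
  motion: "0.096 0.096 0 0 0; 0.192 0.192 0 0 0; 0.288 0.288 0 0 0; 0.384 0.384 0 0 0; 0.48 0.48 0 0 0; 0.576 0.576 0 0 0; 0.672 0.672 0 0 0; 0.768 0.768 0 0 0; 0.864 0.864 0 0 0; 0.96 0.96 0 0 0"

```text
clock: 6.4
ee_pos: [0.5111, -0.2162, 0.3039]
eef_rot: [[-0.1, 0.995, -0.0], [0.995, 0.1, -0.0], [-0.0, -0.0, -1.0]]
contact_force: [0.3, 0.4, 1.0]
gripper_width: 0.0853
gripper_force: 0.0
```

Emit:
move_arm:
  motion: "0.098 0.097 0.078 0 0; 0.197 0.195 0.156 0 0; 0.295 0.292 0.234 0 0; 0.394 0.389 0.312 0 0; 0.492 0.486 0.39 0 0; 0.59 0.584 0.468 0 0; 0.689 0.681 0.546 0 0; 0.787 0.778 0.624 0 0; 0.886 0.876 0.702 0 0; 0.984 0.973 0.78 0 0"

```text
clock: 7.4
ee_pos: [0.5808, -0.13, 0.241]
eef_rot: [[-0.1, 0.995, 0.0], [0.995, 0.1, -0.0], [-0.0, 0.0, -1.0]]
contact_force: [0.7, -0.5, 0.1]
gripper_width: 0.0851
gripper_force: 0.0
```

Emit:
move_arm:
  motion: "0.11 0.108 0.087 -0.014 0; 0.22 0.216 0.173 -0.028 0; 0.33 0.324 0.26 -0.042 0; 0.44 0.432 0.347 -0.056 0; 0.55 0.54 0.433 -0.07 0; 0.66 0.648 0.52 -0.085 0; 0.77 0.757 0.607 -0.1 0; 0.88 0.865 0.693 -0.113 0; 0.984 0.973 0.78 -0.127 0; 0.984 0.973 0.78 -0.127 0"

```text
clock: 8.4
ee_pos: [0.6502, -0.0423, 0.1779]
eef_rot: [[-0.482, 0.876, -0.001], [0.876, 0.482, 0.002], [0.002, -0.0, -1.0]]
contact_force: [0.4, -0.1, 0.3]
gripper_width: 0.0852
gripper_force: 0.0
```

```bash
python3 - <<'E'
from bench import *
from h import *
import cv2
s=monitor.get_state(); print(s["clock"],s["ee_pos"],np.degrees(np.arctan2(s["eef_rot"][1][0],s["eef_rot"][0][0])),s["joints"])
S=snapshot("side")["frame"][:,:,::-1];T=snapshot("top")["frame"][:,:,::-1]
y=[.64755,-.03923,2.06947]; g=pose(y,(-.0055,0,.103)); R=np.array(s["eef_rot"]); print(R.T@(g-s["ee_pos"])/.08)
out=np.zeros((600,800,3),np.uint8)
out[:,:400]=cv2.resize(S[210:330,290:370],None,fx=5,fy=5);out[:,400:]=cv2.resize(T[110:230,280:360],None,fx=5,fy=5)
cv2.imwrite("pics/z2.png",out)
E
```

```text
8.4 [ 0.65015768 -0.04232378  0.17787876] 118.8113205484369 [ 0.41340234  0.56996745 -0.57785526  1.64451685  0.34803957  1.03295047
  0.23010973]
[-0.02116195 -0.01013362  0.93594215]
```

View pics/z2.png

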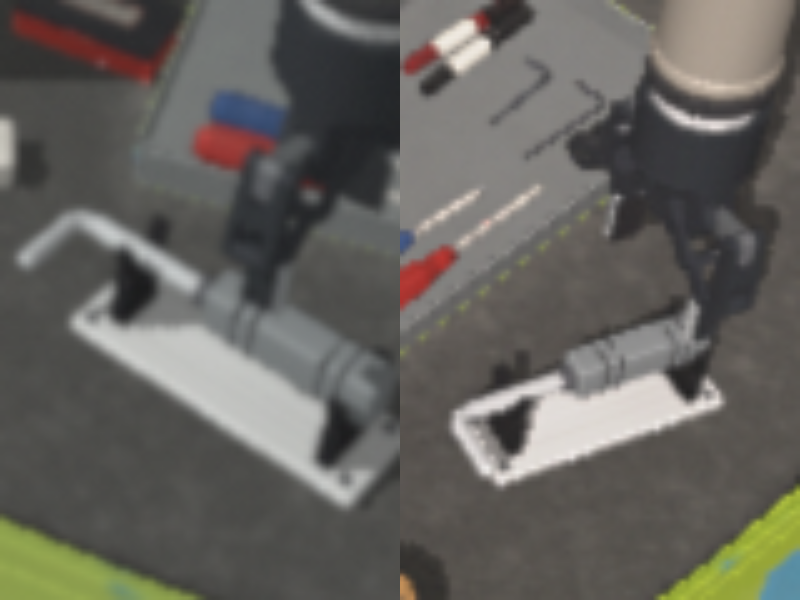

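The gripper stands over the handle in line with the rod in both views. I'll go down and close.

Emit:
move_arm:
  motion: "-0.01 -0.005 0.12 0 0; -0.02 -0.01 0.25 0 0; -0.02 -0.01 0.38 0 0; -0.02 -0.01 0.5 0 0; -0.02 -0.01 0.63 0 0; -0.02 -0.01 0.75 0 0; -0.02 -0.01 0.87 0 0; -0.02 -0.01 0.93 0 0; -0.02 -0.01 0.93 0 150; -0.02 -0.01 0.93 0 255"
  newtons: 100

```text
clock: 9.5
ee_pos: [0.6501, -0.0464, 0.1049]
eef_rot: [[-0.478, 0.878, 0.0], [0.878, 0.478, -0.0], [-0.0, 0.0, -1.0]]
contact_force: [0.0, 0.4, 0.5]
gripper_width: 0.0594
gripper_force: 0.0
```

Emit:
move_arm:
  motion: "0 0 0 0 255; 0 0 0 0 255; 0 0 0 0 255; 0 0 0 0 255; 0 0 0 0 255; 0 0 -0.1 0 255; 0 0 -0.2 0 255; 0 0 -0.4 0 255; 0 0 -0.6 0 255; 0 0 -0.8 0 255"
  newtons: 100

```text
clock: 10.5
ee_pos: [0.6494, -0.047, 0.1702]
eef_rot: [[-0.478, 0.878, -0.001], [0.878, 0.478, -0.001], [-0.0, -0.001, -1.0]]
contact_force: [0.1, 0.2, -1.5]
gripper_width: 0.0225
gripper_force: 98.4
```

Emit:
move_arm:
  motion: "0.04 0.01 -0.1 0.01 255; 0.11 0.03 -0.19 0.02 255; 0.2 0.05 -0.26 0.033 255; 0.29 0.08 -0.33 0.046 255; 0.38 0.1 -0.4 0.06 255; 0.47 0.13 -0.47 0.073 255; 0.56 0.16 -0.54 0.086 255; 0.65 0.185 -0.61 0.1 255; 0.74 0.21 -0.67 0.11 255; 0.826 0.233 -0.725 0.117 255"

```text
clock: 11.5
ee_pos: [0.6342, 0.0211, 0.2274]
eef_rot: [[-0.129, 0.992, -0.0], [0.992, 0.129, -0.0], [-0.0, -0.0, -1.0]]
contact_force: [0.1, 0.3, -1.1]
gripper_width: 0.0225
gripper_force: 98.5
```

Emit:
move_arm:
  motion: "0.09 -0.01 -0.075 0 255; 0.18 -0.02 -0.15 0 255; 0.27 -0.03 -0.225 0 255; 0.36 -0.04 -0.3 0 255; 0.45 -0.05 -0.375 0 255; 0.54 -0.055 -0.45 0 255; 0.63 -0.06 -0.52 0 255; 0.72 -0.07 -0.6 0 255; 0.8 -0.08 -0.68 0 255; 0.855 -0.081 -0.725 0 255"

```text
clock: 12.5
ee_pos: [0.6192, 0.0884, 0.2856]
eef_rot: [[-0.132, 0.991, 0.001], [0.991, 0.132, 0.0], [0.0, 0.001, -1.0]]
contact_force: [0.2, 0.8, -1.6]
gripper_width: 0.0227
gripper_force: 98.5
```

```bash
cat >look.py <<'E'
from bench import *
from h import *
import cv2,sys
def look(name,eye,off=(.137,-.026,.0555),w=None):
    s=monitor.get_state(); R=np.array(s["eef_rot"]);p=np.array(s["ee_pos"])
    S=snapshot("side")["frame"][:,:,::-1].copy();T=snapshot("top")["frame"][:,:,::-1].copy()
    h=p+R@np.array(off); print(round(s["clock"],2),"tcp",p.round(4),"yaw",np.degrees(np.arctan2(R[1,0],R[0,0])).round(2),"F",np.round(s["contact_force"],1),"g",s["gripper_width"],"hook est",h.round(4),"eye-hook in tool units",(R.T@(eye-h)/.08).round(3))
    out=[]
    for c,I in(('s',S),('t',T)):
        m=pr(c,w if w is not None else h); x0,y0=int(m[0])-33,int(m[1])-40
        x0=min(max(x0,0),512-66);y0=min(max(y0,0),384-80)
        t=cv2.resize(I[y0:y0+80,x0:x0+66],None,fx=6,fy=6,interpolation=cv2.INTER_CUBIC)
        for q,col in((h,(0,0,255)),(p+R@(np.array(off)+[0,-.024,0]),(0,255,0)),(eye,(255,0,0))):
            u=pr(c,q); cv2.circle(t,(int((u[0]-x0+.5)*6),int((u[1]-y0+.5)*6)),3,col,-1)
        print(c,"origin",x0,y0); out.append(t)
    cv2.imwrite(f"pics/{name}.png",np.hstack(out))
E
python3 - <<'E'
from look import *
look("h1",np.array([.5007,.2787,.2885]))
E
```

```text
12.5 tcp [0.6192 0.0884 0.2856] yaw 97.56 F [ 0.2  0.8 -1.6] g 0.022663434970675814 hook est [0.5755 0.2208 0.2301] eye-hook in tool units [ 0.84  -0.83  -0.731]
s origin 251 128
t origin 211 111
```

View pics/h1.png

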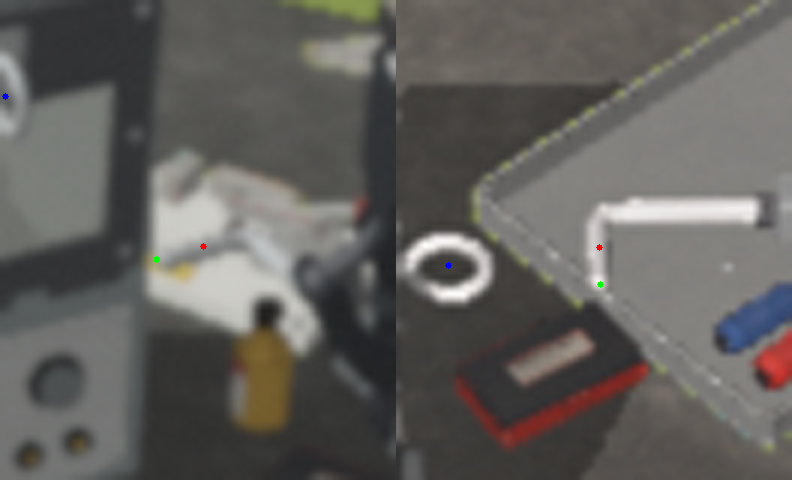

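The top view shows the hook tip, with my estimated points lying on it within a pixel, and the ring at the blue dot. Next I'll go to the pre-insert pose.

Emit:
move_arm:
  motion: "0.09 -0.01 -0.08 0 255; 0.18 -0.02 -0.16 0 255; 0.27 -0.03 -0.24 0 255; 0.37 -0.04 -0.33 0 255; 0.46 -0.05 -0.41 0 255; 0.56 -0.06 -0.5 0 255; 0.65 -0.07 -0.58 0 255; 0.74 -0.08 -0.66 0 255; 0.84 -0.08 -0.73 0 255; 0.84 -0.08 -0.73 0 255"

```text
clock: 13.6
ee_pos: [0.6039, 0.1554, 0.3443]
eef_rot: [[-0.133, 0.991, 0.002], [0.991, 0.133, 0.002], [0.001, 0.002, -1.0]]
contact_force: [0.8, 0.7, -1.1]
gripper_width: 0.0226
gripper_force: 98.5
```

Emit:
move_arm:
  motion: "0 -0.05 0 0 255; 0 -0.1 0 0 255; 0 -0.15 0 0 255; 0 -0.2 0 0 255; 0 -0.2 0 0 255; 0 -0.2 0 0 255; 0 -0.2 0 0 255; 0 -0.2 0 0 255; 0 -0.2 0 0 255; 0 -0.2 0 0 255"

```text
clock: 14.6
ee_pos: [0.5883, 0.1512, 0.343]
eef_rot: [[-0.131, 0.991, -0.0], [0.991, 0.131, -0.0], [-0.0, -0.0, -1.0]]
contact_force: [-0.5, 0.4, -1.7]
gripper_width: 0.0226
gripper_force: 98.5
```

```bash
python3 - <<'E'
from look import *
look("h2",np.array([.5007,.2787,.2885]))
E
```

```text
14.6 tcp [0.5883 0.1512 0.343 ] yaw 97.53 F [-0.5  0.4 -1.7] g 0.022568358028080965 hook est [0.5446 0.2836 0.2875] eye-hook in tool units [ 0.012 -0.551 -0.012]
s origin 233 100
t origin 186 103
```

View pics/h2.png

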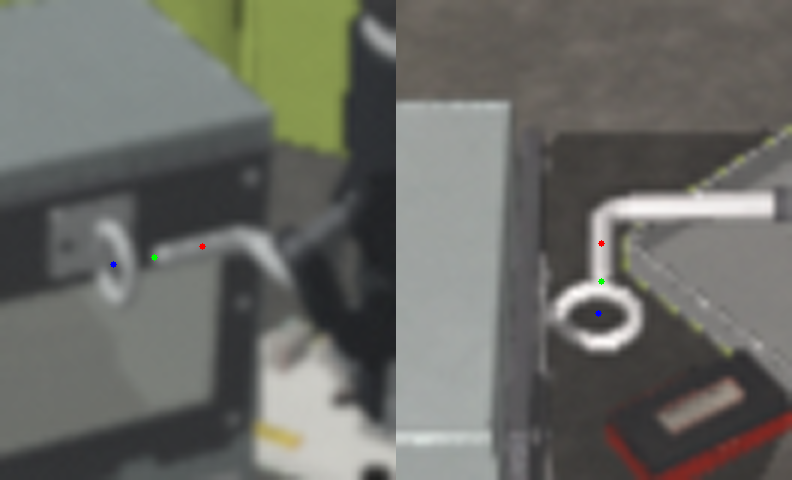

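Both views show the tip in line with the ring. I'll insert it.

Emit:
move_arm:
  motion: "0.01 -0.06 -0.01 0 255; 0.01 -0.12 -0.01 0 255; 0.01 -0.18 -0.01 0 255; 0.01 -0.24 -0.01 0 255; 0.01 -0.3 -0.01 0 255; 0.01 -0.36 -0.01 0 255; 0.01 -0.42 -0.01 0 255; 0.01 -0.48 -0.01 0 255; 0.01 -0.54 -0.01 0 255; 0.01 -0.55 -0.01 0 255"

```text
clock: 15.7
ee_pos: [0.5439, 0.1461, 0.3439]
eef_rot: [[-0.131, 0.991, -0.0], [0.991, 0.131, -0.0], [-0.0, -0.0, -1.0]]
contact_force: [0.0, -0.4, -1.2]
gripper_width: 0.0225
gripper_force: 98.5
```

```bash
python3 - <<'E'
from look import *
look("h3",np.array([.5007,.2787,.2885]))
E
```

```text
15.7 tcp [0.5439 0.1461 0.3439] yaw 97.54 F [ 0.  -0.4 -1.2] g 0.022457356535868632 hook est [0.5001 0.2785 0.2884] eye-hook in tool units [ 0.001  0.007 -0.002]
s origin 218 103
t origin 186 114
```

View pics/h3.png

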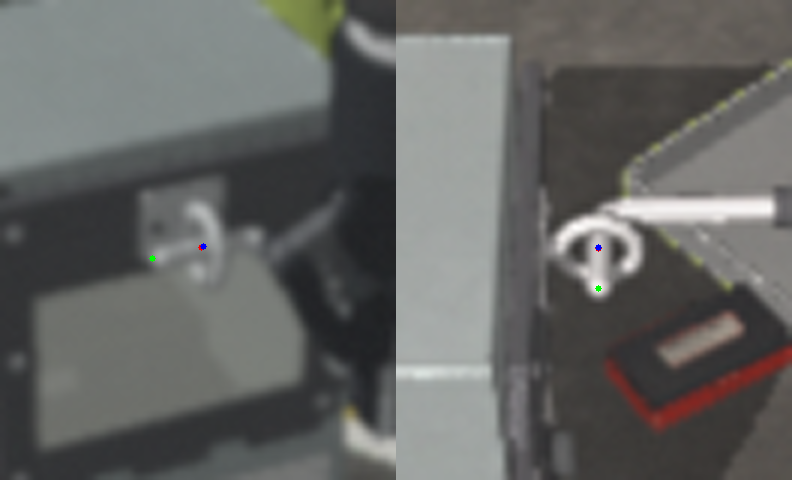

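Both views show the tip through the ring. I'll compute the arc rows.

```bash
python3 - <<'E'
import numpy as np
k=np.arange(41)/40; th=.04+1.531*(k-np.sin(2*np.pi*k)/(2*np.pi)*.6)
o=.031*np.cos(th)+.14*np.sin(th); z=.14*np.cos(th)-.031*np.sin(th)
for c in range(4):
    i=c*10
    print(round(th[i+10],2),"; ".join(f"{-(o[j]-o[i])/.08:.3f} 0 {-(z[j]-z[i])/.08:.3f} 0 255" for j in range(i+1,i+11)))
E
```

```text
0.28 -0.027 0 0.007 0 255; -0.054 0 0.015 0 255; -0.083 0 0.024 0 255; -0.115 0 0.035 0 255; -0.151 0 0.047 0 255; -0.190 0 0.062 0 255; -0.234 0 0.079 0 255; -0.282 0 0.100 0 255; -0.335 0 0.125 0 255; -0.393 0 0.155 0 255
0.81 -0.063 0 0.035 0 255; -0.129 0 0.077 0 255; -0.198 0 0.124 0 255; -0.270 0 0.179 0 255; -0.343 0 0.240 0 255; -0.416 0 0.309 0 255; -0.487 0 0.384 0 255; -0.555 0 0.466 0 255; -0.620 0 0.553 0 255; -0.680 0 0.645 0 255
1.33 -0.054 0 0.095 0 255; -0.102 0 0.193 0 255; -0.143 0 0.291 0 255; -0.177 0 0.389 0 255; -0.205 0 0.485 0 255; -0.226 0 0.578 0 255; -0.242 0 0.666 0 255; -0.253 0 0.750 0 255; -0.259 0 0.828 0 255; -0.262 0 0.900 0 255
1.57 -0.000 0 0.065 0 255; 0.002 0 0.124 0 255; 0.005 0 0.177 0 255; 0.010 0 0.224 0 255; 0.015 0 0.266 0 255; 0.020 0 0.303 0 255; 0.025 0 0.336 0 255; 0.031 0 0.366 0 255; 0.036 0 0.394 0 255; 0.042 0 0.421 0 255
```

Emit:
move_arm:
  motion: "-0.027 0 0.007 0 255; -0.054 0 0.015 0 255; -0.083 0 0.024 0 255; -0.115 0 0.035 0 255; -0.15 0 0.047 0 255; -0.19 0 0.062 0 255; -0.234 0 0.079 0 255; -0.282 0 0.1 0 255; -0.335 0 0.125 0 255; -0.393 0 0.155 0 255"

```text
clock: 16.8
ee_pos: [0.5487, 0.1146, 0.3313]
eef_rot: [[-0.131, 0.991, 0.0], [0.991, 0.131, -0.0], [-0.0, 0.0, -1.0]]
contact_force: [-0.8, -0.3, -1.5]
gripper_width: 0.0227
gripper_force: 98.5
```

Emit:
move_arm:
  motion: "-0.063 0 0.035 0 255; -0.129 0 0.077 0 255; -0.198 0 0.124 0 255; -0.27 0 0.179 0 255; -0.343 0 0.24 0 255; -0.416 0 0.309 0 255; -0.487 0 0.384 0 255; -0.555 0 0.466 0 255; -0.62 0 0.553 0 255; -0.68 0 0.645 0 255"

```text
clock: 17.8
ee_pos: [0.5558, 0.0604, 0.2792]
eef_rot: [[-0.131, 0.991, -0.0], [0.991, 0.131, -0.0], [-0.0, -0.0, -1.0]]
contact_force: [0.5, -2.0, -0.8]
gripper_width: 0.0227
gripper_force: 98.4
```

```bash
python3 - <<'E'
from look import *
c=pose((.4857,.3945,1.70),(-.08-.031*np.cos(.81)-.14*np.sin(.81),0,.15+.14*np.cos(.81)-.031*np.sin(.81)))
look("h4",c)
E
```

```text
17.8 tcp [0.5558 0.0604 0.2792] yaw 97.51 F [ 0.5 -2.  -0.8] g 0.02268742086246196 hook est [0.5121 0.1928 0.2236] eye-hook in tool units [ 0.008 -0.002 -0.006]
s origin 232 140
t origin 219 130
```

View pics/h4.png

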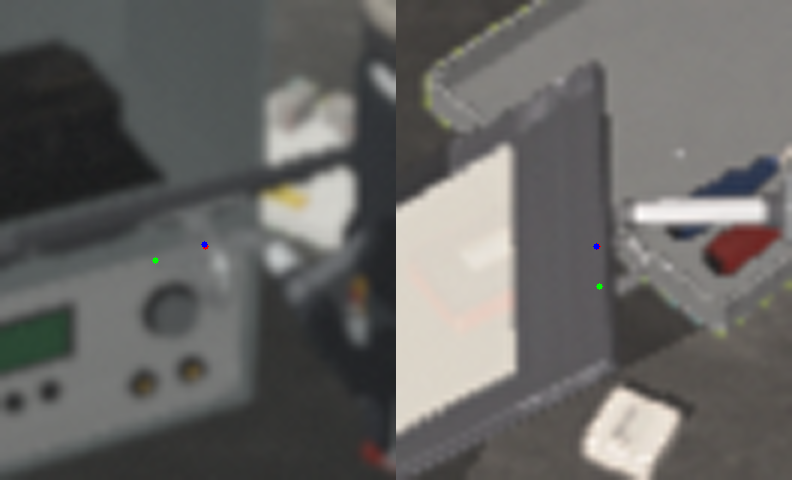

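The hatch is about half way down with the hook still holding it. Continuing.

Emit:
move_arm:
  motion: "-0.054 0 0.095 0 255; -0.102 0 0.193 0 255; -0.143 0 0.291 0 255; -0.177 0 0.389 0 255; -0.205 0 0.485 0 255; -0.226 0 0.578 0 255; -0.242 0 0.666 0 255; -0.253 0 0.75 0 255; -0.259 0 0.828 0 255; -0.262 0 0.9 0 255"

```text
clock: 18.9
ee_pos: [0.5583, 0.0404, 0.2073]
eef_rot: [[-0.131, 0.991, -0.0], [0.991, 0.131, -0.0], [0.0, -0.0, -1.0]]
contact_force: [-0.3, -0.1, -2.4]
gripper_width: 0.0225
gripper_force: 98.3
```

Emit:
move_arm:
  motion: "0 0 0.065 0 255; 0.002 0 0.124 0 255; 0.005 0 0.177 0 255; 0.01 0 0.224 0 255; 0.015 0 0.266 0 255; 0.02 0 0.303 0 255; 0.025 0 0.336 0 255; 0.031 0 0.366 0 255; 0.036 0 0.394 0 255; 0.042 0 0.421 0 255"

```text
clock: 19.9
ee_pos: [0.5582, 0.0437, 0.1742]
eef_rot: [[-0.131, 0.991, 0.001], [0.991, 0.131, 0.0], [-0.0, 0.001, -1.0]]
contact_force: [0.7, 0.1, -1.3]
gripper_width: 0.0225
gripper_force: 98.6
```

Emit:
move_arm:
  motion: "0 0 0.02 0 255; 0 0 0.03 0 255; 0 0 0.03 0 255; 0 0 0.03 0 255; 0 0 0.02 0 255; 0 0 0.01 0 255; 0 0 0 0 255; 0 0 0 0 255; 0 0 0 0 255; 0 0 0 0 255"

```text
clock: 20.9
ee_pos: [0.558, 0.0435, 0.1742]
eef_rot: [[-0.131, 0.991, -0.0], [0.991, 0.131, -0.0], [-0.0, -0.0, -1.0]]
contact_force: [-0.5, 0.3, -1.2]
gripper_width: 0.0225
gripper_force: 98.6
```

```bash
python3 - <<'E'
from look import *
c=pose((.4857,.3945,1.70),(-.22,0,.119))
look("h5",c)
E
```

```text
20.9 tcp [0.558  0.0435 0.1742] yaw 97.52 F [-0.5  0.3 -1.2] g 0.022520826789081492 hook est [0.5143 0.176  0.1187] eye-hook in tool units [ 0.005 -0.002 -0.004]
s origin 234 175
t origin 224 154
```

View pics/h5.png

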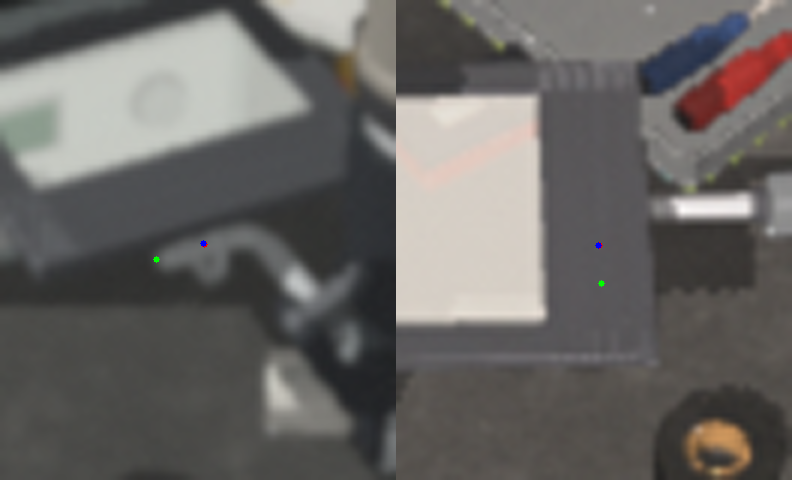

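The hatch is level in both views, with the tip in the ring below it and no load on the hook. Now I'll unhook and back away.

Emit:
move_arm:
  motion: "0 0.07 0 0 255; 0 0.15 0 0 255; 0 0.23 0 0 255; 0 0.31 0 0 255; 0 0.39 0 0 255; 0 0.47 0 0 255; 0 0.55 0 0 255; 0 0.63 0 0 255; 0 0.71 0 0 255; 0 0.75 0 0 255"

```text
clock: 22.0
ee_pos: [0.6182, 0.0516, 0.1742]
eef_rot: [[-0.131, 0.991, 0.0], [0.991, 0.131, 0.0], [0.0, 0.0, -1.0]]
contact_force: [0.2, 0.2, -1.5]
gripper_width: 0.0221
gripper_force: 98.6
```

Emit:
move_arm:
  motion: "-0.04 0 0 0 255; -0.12 0 0 0 255; -0.2 0 0 0 255; -0.28 0 0 0 255; -0.36 0 0 0 255; -0.45 0 0 0 255; -0.54 0 0 0 255; -0.63 0 0 0 255; -0.72 0 0 0 255; -0.8 0 0 0 255"

```text
clock: 23.0
ee_pos: [0.626, -0.0128, 0.1742]
eef_rot: [[-0.131, 0.991, -0.0], [0.991, 0.131, -0.0], [-0.0, -0.0, -1.0]]
contact_force: [-0.5, 0.2, -1.5]
gripper_width: 0.0225
gripper_force: 98.6
```

Emit:
move_arm:
  motion: "-0.05 0.03 0 -0.012 255; -0.1 0.06 0 -0.025 255; -0.16 0.09 0 -0.038 255; -0.22 0.12 0 -0.052 255; -0.28 0.15 0 -0.066 255; -0.33 0.18 0 -0.08 255; -0.38 0.21 0 -0.094 255; -0.43 0.23 0 -0.107 255; -0.466 0.243 0 -0.117 255; -0.466 0.243 0 -0.117 255"

```text
clock: 24.0
ee_pos: [0.6502, -0.0473, 0.1741]
eef_rot: [[-0.478, 0.879, 0.0], [0.879, 0.478, -0.0], [-0.0, -0.0, -1.0]]
contact_force: [-0.3, -0.7, -0.6]
gripper_width: 0.0224
gripper_force: 98.5
```

```bash
python3 - <<'E'
from look import *
t=np.array([.6499,-.0465,.1045])
s=monitor.get_state();R=np.array(s["eef_rot"]);p=np.array(s["ee_pos"])
print(s["clock"],p,np.degrees(np.arctan2(R[1,0],R[0,0])),(R.T@(t-p)/.08).round(3),s["gripper_width"],s["contact_force"])
E
```

```text
24.0 [ 0.65022324 -0.04733043  0.17408681] 118.52300526877393 [0.011 0.001 0.87 ] 0.022425294788744242 [-0.25048316 -0.66168793 -0.60670317]
```

Emit:
move_arm:
  motion: "0.01 0 0.1 0 255; 0.01 0 0.2 0 255; 0.01 0 0.3 0 255; 0.01 0 0.4 0 255; 0.01 0 0.5 0 255; 0.01 0 0.6 0 255; 0.01 0 0.7 0 255; 0.01 0 0.78 0 255; 0.01 0 0.84 0 255; 0.01 0 0.865 0 255"

```text
clock: 25.0
ee_pos: [0.6509, -0.045, 0.1058]
eef_rot: [[-0.479, 0.878, 0.003], [0.878, 0.479, 0.001], [-0.001, 0.003, -1.0]]
contact_force: [-0.8, 0.9, 10.4]
gripper_width: 0.0224
gripper_force: 100.1
```

```bash
python3 - <<'E'
from look import *
h=pose((.64755,-.03923,2.06947),(.129,.026,.049))
look("h6",h)
E
```

```text
25.0 tcp [ 0.6509 -0.045   0.1058] yaw 118.62 F [-0.8  0.9 10.4] g 0.02243401252054105 hook est [0.5625 0.0629 0.0502] eye-hook in tool units [-0.016 -0.002  0.015]
s origin 265 217
t origin 260 158
```

View pics/h6.png

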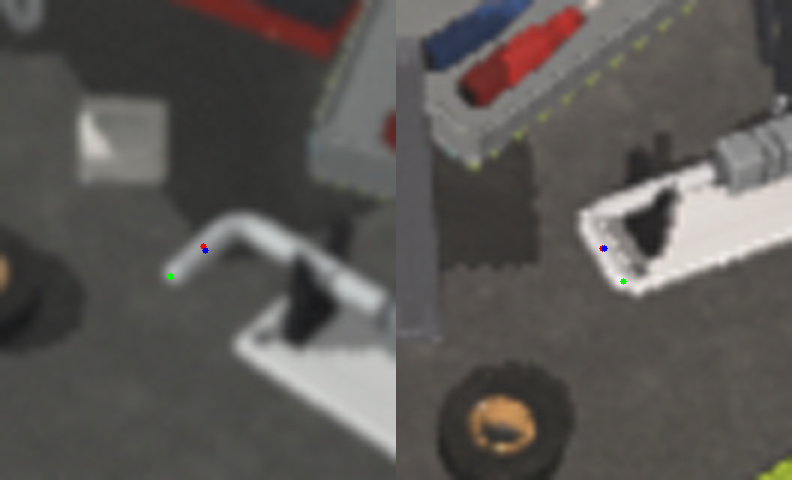

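The shaft is back in its front cradle and the force shows it is seated. I'll release and rise.

Emit:
move_arm:
  motion: "0 0 0 0 180; 0 0 0 0 150; 0 0 0 0 120; 0 0 0 0 80; 0 0 0 0 40; 0 0 0 0 0; 0 0 0 0 0; 0 0 0 0 0; 0 0 0 0 0; 0 0 0 0 0"

```text
clock: 26.1
ee_pos: [0.6497, -0.0457, 0.105]
eef_rot: [[-0.479, 0.878, 0.0], [0.878, 0.479, -0.0], [-0.0, -0.0, -1.0]]
contact_force: [-0.9, 1.2, 0.0]
gripper_width: 0.0852
gripper_force: 0.0
```

Emit:
move_arm:
  motion: "0 0 -0.05 0 0; 0 0 -0.15 0 0; 0 0 -0.25 0 0; 0 0 -0.35 0 0; 0 0 -0.45 0 0; 0 0 -0.55 0 0; 0 0 -0.65 0 0; 0 0 -0.75 0 0; 0 0 -0.85 0 0; 0 0 -0.95 0 0"

```text
clock: 27.1
ee_pos: [0.6496, -0.0457, 0.1817]
eef_rot: [[-0.478, 0.878, 0.0], [0.878, 0.478, -0.0], [-0.0, -0.0, -1.0]]
contact_force: [0.4, 0.0, -0.2]
gripper_width: 0.0851
gripper_force: 0.0
```

```bash
python3 - <<'E'
from look import *
S=snapshot("side")["frame"].astype(int);T=snapshot("top")["frame"].astype(int); z=np.load("f0.npz")
s0=z["S"][:,:,::-1].astype(int);t0=z["T"][:,:,::-1].astype(int)
# template shift of hook + shaft region versus start
import cv2
for n,a,b,(x,y,w,h) in(("side",s0,S,(290,246,42,36)),("top",t0,T,(288,176,40,30))):
    a8=a[y:y+h,x:x+w].astype(np.uint8);b8=b[y-6:y+h+6,x-6:x+w+6].astype(np.uint8)
    r=cv2.matchTemplate(b8,a8,cv2.TM_CCOEFF_NORMED);m=cv2.minMaxLoc(r);print(n,m[1],np.array(m[3])-6,np.abs(a[y:y+h,x:x+w]-b[y:y+h,x:x+w]).mean())
for t in("hatch","round_tester","small_bottle","bit_case","tape_roll","marker","gauge_block"):
    print(t,[(np.round(q["box"]).tolist(),round(q["score"],2)) for q in boxes_of("side",t)[:1]])
print(monitor.get_state()["clock"],monitor.get_state()["ee_pos"])
E
```

```text
side 0.9369825124740601 [-1  0] 13.666005291005291
top 0.9504156708717346 [0 1] 9.37888888888889
hatch [([220.0, 168.0, 303.0, 222.0], 0.96)]
round_tester [([138.0, 185.0, 168.0, 235.0], 0.94)]
small_bottle [([291.0, 175.0, 299.0, 198.0], 0.53)]
bit_case []
tape_roll [([249.0, 251.0, 270.0, 277.0], 0.95)]
marker [([195.0, 247.0, 235.0, 268.0], 0.64)]
gauge_block []
27.55 [ 0.64942073 -0.04571793  0.18050339]
```

The rod lies within about 1 px of where it started, the hatch is down, the bystanders the networks still see have not moved, and the hand is clear.

```bash
python3 -c "
from bench import bot
print(bot.sign_off())"
```

```text
the job is handed in; nothing more can be done
None
```

The job is handed in (no verdict was returned): the hook lowered the hatch fully and was taken out of the eye, the rod lies back in its rest within about 1 px of its start in both views, and the bystanders visible at the end had not moved (bit_case and gauge_block were not detected in that last picture).

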